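# Light the counter and point out the unbanded top

## Robot

A 6-joint arm with a two-finger parallel gripper is mounted at the origin on the work surface. World frame = base frame: x ahead of the robot, y to its left, z up, the work surface at z = 0. Lengths are in m, angles in rad, forces in N, time in s.
With the tool pointing down it reaches from about 0.325 to 0.875 m from the base axis. Payload 4.4 kg.
Tool frame: the origin (TCP) lies between the finger pads, 19 mm behind the fingertips; this is the grasp point; z points along the fingers, y is the direction in which the jaws open and shut (so a half turn about z gives the same grasp; the last joint's range is limited). The gripper opens to 85 mm and grips with 20 to 120 N. Pads are 22 mm wide; open, the fingers measure 114 mm over their backs; the gripper's body (76 mm by 85 mm) begins 54 mm behind the grasp point. The pads swing forward as they close: fully open they stand 13 mm farther back than shut.
Start: joints at [-1.357, 0.207, 1.542, -0, 1.393, -0.15], TCP at [0.205, -0.537, 0.25] pointing down, gripper open.
Joint ranges: [-2.73, 2.73], [-0.86, 2.22], [0.23, 2.46], [-1.11, 4.25], [0.08, 2.63], [-2.82, 2.82]. Speed limits (rad/s): [2.79, 2.79, 3.14, 3.14, 3.14, 3.14].

## Interface

Orientations are given as a rotation vector (axis times angle).
In Python, from station import manip gives the robot as it stands.
- The arm moves only by the shell command python3 -m crank 'ROWS' [FORCE]. ROWS is JSON, a list of rows, each a list of 7 numbers: the turn, a rotation vector about the tool's x, y, z in degrees, then the shift along the tool's x, y, z in m, then the finger opening in m, from 0 to 0.0854. A call has 1 to 10 rows; each row is the pose to reach, as a shift and turn from the pose commanded when the call began, along the tool's axes at that moment; what a row does not reach only later rows make up. A row lasts 1/10 s, in which the tool goes at most 50 mm and 8.59 degrees, less where a joint would pass 70% of its speed; a pose out of reach is approached as far as the arm can. A call with a gripper value outside its range is refused whole. The fingers move at their own pace and stop on an object; FORCE is the grip in N (left out, the last holds). Time passes only in rows, so rows that repeat a pose let the fingers close. It gives the time, the measured TCP pose, the force and the opening at its end, in the units of the state.
- manip.observe(): the state, without advancing time (a new reading comes with each control period).
- manip.snapshot(name): name is "side" or "top"; returns a dict with "image" (384x512x3 uint8, red, green, blue), "camera_matrix" (3x3 intrinsics, pixels), "D" ([k1, k2, p1, p2, k3] as OpenCV has them; the pictures are not rectified), "rvec" (rotation vector, rad) and "tvec" (3), from world to camera coordinates, as OpenCV has them. Camera axes: x right, y down, z forward; pixel columns grow to the right and rows downward; lengths in m; the calibration is good to about 2 mm. A picture is of the moment at which its call begins. There is no depth.
- manip.finish_job(): hands the job in, once; it reports no verdict.
Trained networks look in a picture, given as the dict that the camera call returned (one of the last four; its "shot" number tells which), for a name from the list of things; names that differ only in an ending like _2 or _b are one class to them, and where a whole thing is asked for, a point or a joint stands for the part that bears it (a point fixed in the world has none). Each returns a list of dicts, best first, with "score" (0 to 1); they miss things now and then, are a little off and sometimes report something else, mostly with a low value. They report only what shows in the picture. A call takes as long as a camera call. They do not tell look-alikes from the thing itself.
- manip.trace(picture, name): "mask" (384x512 bool, what is visible of it) and "xy" ([column, row] in pixels, amid what is visible of it).
- manip.pinpoint(picture, name): "xy" ([column, row] in pixels: a listed point, or the origin of a listed thing).
The state is a dict: "clock": time; "q": joint angles; "qd": joint speeds; "tau": joint torques, N m; "eef_pos": TCP position; "eef_rot": TCP orientation; "ft_force": force on the tool from outside, world axes, zero at the start; "ft_torque": the same for the moment, N m; "gripper_width": opening from 0.0 (shut) to 1.0 (fully open).
Only numpy, scipy, OpenCV 4.12 (cv2) and the standard library are available. Lean on these libraries where they do the work, as an engineer would, in place of code of your own. Each camera call takes 0.05 s, during which the arm holds its last target. There are 200 camera calls.

## Task

Switch the counter lamp on by pushing the steel toggle lever with the fingertips, all the way over to the side with the red dot. Then point out the one green top that still lacks its yellow band: bring the downward-pointing fingertips directly over its steel point, a couple of centimetres above it, stay there for three seconds, and finish still pointing at it. Do not touch, shift or lift any of the tops or the other loose things on the counter, and leave the lamp switched on.

Things in the scene. Friction and masses are not known exactly. Their poses are not given: they have to be found in the camera images.
- switch_plate: Steel plate 110 x 70 x 4 mm with four rivets, fixed to the counter, one red dot near one short end. Origin: centre of its underside, on the counter. Its x axis runs along the plate towards the red dot (the ON side), which is roughly away from the robot (up to 35 degrees off); z up. The lever stands in its middle on a round collar (32 mm wide, top 14 mm above the counter).
- toggle (a joint): Angle of the toggle lever, rad: hinge across the plate (along the plate's y), 12 mm above the counter at the plate's centre. 0 = OFF, lever leaning 0.45 rad from upright away from the red dot; 0.9 = ON, at its stop, leaning 0.45 rad towards the red dot. Starts between 0 and 0.25. Stays where it is left; light friction (about 1 to 2 N of push).
- toggle_tip (a point): End of the steel toggle lever's axis, 66 mm from its hinge (about 71 mm above the counter at either stop); the lever is round, 9 mm thick at the hinge and 15 mm near the tip.
- board: Fixed wooden board 80 x 340 x 14 mm that carries the row of four tops about 80 mm apart along its y axis, in any order. Origin: centre of its underside; z up.
- top_plain: The top to point at: all green, WITHOUT a yellow band. Loose spinning top, 52 mm wide, 68 mm high, standing crown down on the board with its 6 mm steel point upward. Origin: centre of its underside; z up.
- top_plain_tip (a point): The uppermost end of the steel point of the unbanded top, 68 mm above its origin (82 mm above the counter).
- top_b: A finished top: the same loose green top, but with a yellow band 13 mm wide round its upper cone. Not to be touched. Origin: centre of its underside.
- top_c: A finished top: the same loose green top, but with a yellow band 13 mm wide round its upper cone. Not to be touched. Origin: centre of its underside.
- top_d: A finished top: the same loose green top, but with a yellow band 13 mm wide round its upper cone. Not to be touched. Origin: centre of its underside.
- mallet: Loose turned mallet of dark guayacan wood, standing on its head, 84 mm wide, 215 mm high. Not to be touched. Origin: centre of its underside.
- oil_lid: Loose brass oil can lid with a small knob, 52 mm wide, 26 mm high. Not to be touched. Origin: centre of its underside.
- bone_stick: Loose bone finishing stick, lying flat along its y axis, 155 mm long (from -55 to +100 mm), 18 mm wide, 8 mm thick. Not to be touched. Origin: on its underside.
- oil_can: Loose brass oil can, 72 mm wide, with a thin spout that leans to its +y side and ends 154 mm above the counter. Not to be touched. Origin: centre of its underside.
Not all that is in view belongs to the job. Leave any purple or turquoise look-alike of the switch_plate alone. Leave any blue or purple look-alike of the top_plain alone.

How it is judged:
By the outcome, as a careful person would: the job done as asked, in the order asked, and still so for the second after the job is handed in, with the robot touching nothing.
It also fails if it takes over 45 s, if anything falls off the work surface, if the arm or the gripper's body presses on something with over 40 N, if the wrist force passes 120 N, or if a joint passes its speed limit or range.

## Working session

There is one attempt and no reset: what is moved stays moved. The work goes in short steps, Python scripts to look and compute and a shell command to move; the robot and the scene stay as the last step left them, time stands still between calls to the robot, and variables do not carry over. Pictures are saved under pics/ and viewed, about 8 in all and at most 12, crops included, and the job is handed in when it is done.

```bash
mkdir -p pics; ls; cat > h.py <<'E'
import numpy as np, cv2
from station import manip
def P(s): 
    R=cv2.Rodrigues(np.array(s["rvec"],float))[0]; return R,np.array(s["tvec"],float).ravel()
def ray(s,xy):
    R,t=P(s); u=cv2.undistortPoints(np.array([[xy]],float),np.array(s["camera_matrix"]),np.array(s["D"],float))[0,0]
    return -R.T@t, R.T@np.array([u[0],u[1],1.])
def atz(s,xy,z):
    c,d=ray(s,xy); return c+d*(z-c[2])/d[2]
def tri(a,pa,b,pb):
    c1,d1=ray(a,pa);c2,d2=ray(b,pb)
    k=np.linalg.lstsq(np.c_[d1,-d2],c2-c1,rcond=None)[0]
    p,q=c1+d1*k[0],c2+d2*k[1]; return (p+q)/2,np.linalg.norm(p-q)
def proj(s,X):
    return cv2.projectPoints(np.array(X,float).reshape(-1,3),np.array(s["rvec"],float),np.array(s["tvec"],float),np.array(s["camera_matrix"]),np.array(s["D"],float))[0][:,0]
def save(s,n): cv2.imwrite("pics/"+n,cv2.cvtColor(s["image"],cv2.COLOR_RGB2BGR))
E
python3 - <<'E'
from h import *
np.set_printoptions(precision=3,suppress=True)
o=manip.observe();print({k:np.round(o[k],3) for k in("clock","eef_pos","eef_rot","ft_force","gripper_width")})
S=manip.snapshot("side");T=manip.snapshot("top")
save(S,"s1.png");save(T,"t1.png")
Z=dict(switch_plate=0,toggle_tip=.071,board=0,top_plain=.014,top_plain_tip=.082,mallet=0,oil_lid=0,bone_stick=0,oil_can=0)
for n,z in Z.items():
  for l,s in(("S",S),("T",T)):
    for r in manip.pinpoint(s,n)[:6]: print(n,l,round(r["score"],2),np.round(r["xy"]),atz(s,r["xy"],z))
E
```

```text
pics
{'clock': np.float64(0.0), 'eef_pos': array([ 0.205, -0.536,  0.249]), 'eef_rot': array([-3.087, -0.569,  0.   ]), 'ft_force': array([0.592, 1.056, 0.323]), 'gripper_width': np.float64(0.995)}
switch_plate S 0.89 [303. 164.] [ 0.533 -0.249  0.   ]
switch_plate S 0.61 [361. 174.] [ 0.36  -0.279  0.   ]
switch_plate S 0.57 [319. 139.] [ 0.541 -0.408  0.   ]
switch_plate T 0.98 [348. 247.] [ 0.365 -0.272  0.   ]
switch_plate T 0.7 [208. 245.] [0.386 0.206 0.   ]
switch_plate T 0.68 [339. 195.] [ 0.547 -0.249  0.   ]
switch_plate T 0.57 [385. 195.] [ 0.541 -0.411  0.   ]
toggle_tip S 0.57 [372. 159.] [ 0.335 -0.265  0.071]
toggle_tip S 0.56 [284. 295.] [0.366 0.266 0.071]
toggle_tip S 0.52 [327. 126.] [ 0.511 -0.379  0.071]
toggle_tip S 0.41 [312. 146.] [ 0.514 -0.252  0.071]
toggle_tip T 0.43 [349. 253.] [ 0.341 -0.261  0.071]
toggle_tip T 0.4 [389. 198.] [ 0.521 -0.403  0.071]
board S 0.58 [216. 237.] [ 0.608  0.138 -0.   ]
board T 0.77 [228. 182.] [0.602 0.134 0.   ]
top_plain S 0.95 [154. 251.] [0.707 0.255 0.014]
top_plain S 0.65 [190. 268.] [0.602 0.259 0.014]
top_plain S 0.58
[... 482 characters left out ...]
257 0.082]
top_plain_tip T 0.66 [192. 145.] [0.714 0.245 0.082]
top_plain_tip T 0.55 [189. 178.] [0.601 0.257 0.082]
top_plain_tip T 0.43 [141. 208.] [0.508 0.417 0.082]
mallet S 0.56 [252. 160.] [ 0.687 -0.197  0.   ]
mallet S 0.17 [285. 295.] [0.385 0.218 0.   ]
mallet T 0.85 [320. 155.] [ 0.69 -0.19  0.  ]
oil_lid S 0.52 [324. 223.] [ 0.385 -0.03   0.   ]
oil_lid T 0.63 [238. 182.] [0.602 0.101 0.   ]
oil_lid T 0.6 [279. 244.] [ 0.382 -0.036  0.   ]
bone_stick S 0.86 [287. 296.] [0.38  0.219 0.   ]
bone_stick T 0.75 [229. 182.] [0.601 0.132 0.   ]
bone_stick T 0.67 [207. 244.] [0.387 0.21  0.   ]
oil_can S 0.25 [227. 222.] [0.61  0.081 0.   ]
oil_can T 0.62 [140. 208.] [0.519 0.439 0.   ]
```

View pics/s1.png

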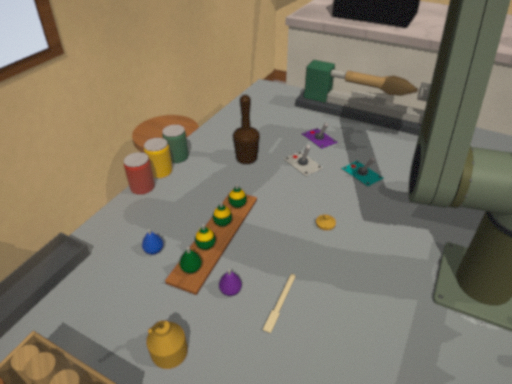

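View pics/t1.png

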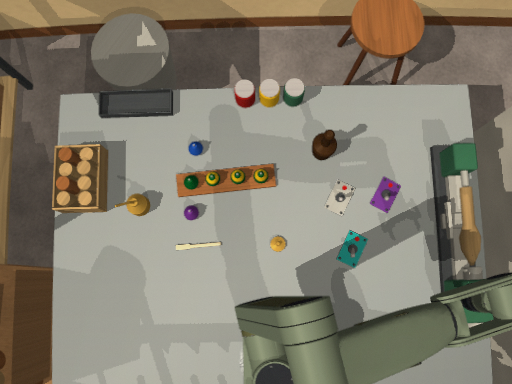

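The grey switch plate is at T(340,197) and S(303,160), between the turquoise and purple look-alikes. The top without a band is the leftmost in the row, at T(190,182) and S(190,262). The single blue and purple tops are decoys. Next I'll zoom in on both.

```bash
python3 - <<'E'
from h import *
S=cv2.imread("pics/s1.png");T=cv2.imread("pics/t1.png")
def c(im,x,y,w=33,h=25): return cv2.resize(im[y-h:y+h,x-w:x+w],(396,300),interpolation=cv2.INTER_CUBIC)
cv2.imwrite("pics/z1.png",np.vstack([np.hstack([c(S,303,160),c(T,340,197)]),np.hstack([c(S,190,255),c(T,190,182)])]))
np.set_printoptions(precision=3,suppress=True)
s=manip.snapshot("side");t=manip.snapshot("top")
for n,z in(("toggle_tip",.071),("top_plain",.03),("switch_plate",.004)):
  for l,p in(("S",s),("T",t)):
    for r in manip.trace(p,n)[:7]: print(n,l,round(r["score"],2),np.round(r["xy"],1),r["mask"].sum(),atz(p,r["xy"],z))
E
```

```text
toggle_tip S 0.55 [307.9 151.1] 59 [ 0.513 -0.22   0.071]
toggle_tip S 0.51 [370.2 162.9] 36 [ 0.335 -0.245  0.071]
toggle_tip S 0.39 [322.6 129.7] 77 [ 0.516 -0.354  0.071]
top_plain S 0.85 [229.9 282.1] 449 [0.494 0.262 0.03 ]
top_plain S 0.79 [153.6 242.5] 385 [0.713 0.246 0.03 ]
top_plain S 0.63 [187.8 260.9] 364 [0.608 0.255 0.03 ]
top_plain S 0.35 [277.7 308.4] 449 [0.376 0.274 0.03 ]
top_plain T 0.59 [197.6 148.5] 197 [0.716 0.235 0.03 ]
top_plain T 0.58 [190.5 210.9] 135 [0.5  0.26 0.03]
top_plain T 0.56 [188.1 179.3] 140 [0.609 0.268 0.03 ]
switch_plate S 0.7 [299.8 160.8] 547 [ 0.548 -0.254  0.004]
switch_plate S 0.67 [361.6 172.4] 575 [ 0.36  -0.283  0.004]
switch_plate S 0.6 [320.5 137.7] 436 [ 0.538 -0.41   0.004]
switch_plate T 0.97 [387.3 195.6] 595 [ 0.538 -0.417  0.004]
switch_plate T 0.94 [337.8 194.7] 645 [ 0.546 -0.244  0.004]
switch_plate T 0.77 [351.  248.1] 628 [ 0.361 -0.281  0.004]
```

View pics/z1.png

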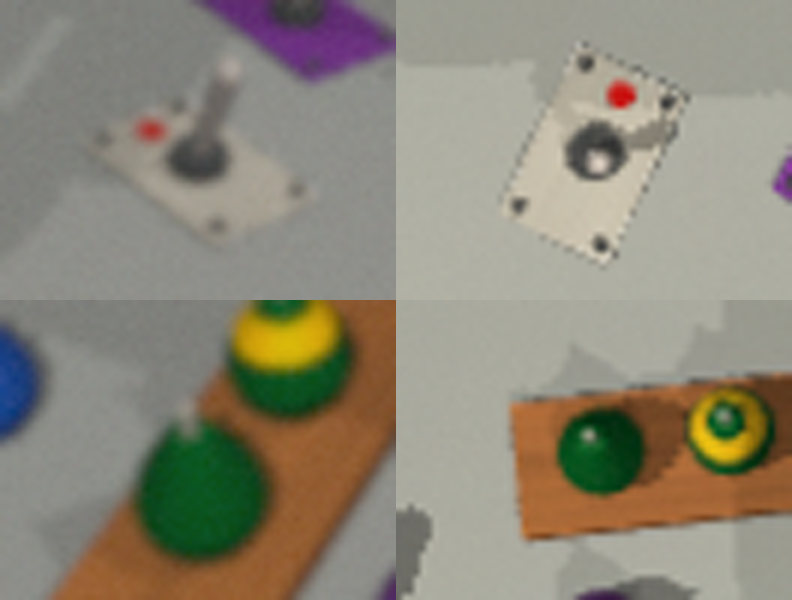

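The zoom confirms that the leftmost top has no band, with its steel point at S(188,247) and T(189,179). The lever tip is at S(308.3,146) and T(340.2,198.3). The plate's red dot is at T(344,187.5).

```bash
python3 - <<'E'
from h import *
np.set_printoptions(precision=4,suppress=True)
s=manip.snapshot("side");t=manip.snapshot("top")
f=lambda x,y,ox,oy:np.array([(x+.5)/6-.5+ox,(y+.5)/6-.5+oy])
riv=np.array([atz(t,f(x-396,y,307,172),.005) for x,y in((586,63),(667,103),(518,205),(600,244))]);c=riv.mean(0)
dot=atz(t,f(225,95,307,172),.004)
ax=(riv[0]+riv[1]-riv[2]-riv[3])[:2];ax/=np.linalg.norm(ax)
rs=np.array([atz(s,f(x,y,270,135),.005) for x,y in((105,138),(178,105),(297,188),(218,224))])
print("plate",c,rs.mean(0),"dot",dot,"ax",ax,np.degrees(np.arctan2(ax[1],ax[0])))
tip=tri(s,f(230,68,270,135),t,f(201,160,307,172));print("levertip",tip)
d=tip[0][:2]-c[:2];print("along",d@ax,"across",d@[-ax[1],ax[0]])
for a in(0,.25):print(a,proj(t,[*(c[:2]+66e-3*np.sin(a-.45)*ax),.012+.066*np.cos(a-.45)]),f(201,160,307,172))
print("toptip",tri(s,f(190,104,157,230),t,f(194,132,157,157)),atz(t,f(194,132,157,157),.082),atz(s,f(190,104,157,230),.082))
for p in(s,t):
  r=[x for x in manip.pinpoint(p,"top_plain_tip")];print([(round(x["score"],2),atz(p,x["xy"],.082)) for x in r])
o=manip.observe();R=cv2.Rodrigues(np.array(o["eef_rot"]))[0];print(R,o["q"])
E
```

```text
plate [ 0.5371 -0.2493  0.005 ] [ 0.5376 -0.2523  0.005 ] dot [ 0.5709 -0.2675  0.004 ] ax [ 0.8828 -0.4697] -28.01750168071756
levertip (array([ 0.5218, -0.2399,  0.075 ]), np.float64(0.001809708166169043))
along -0.017934343732830593 across 0.0011626615146466167
0 [[338.9323 201.7182]] [340.0833 198.25  ]
0.25 [[341.1811 197.2949]] [340.0833 198.25  ]
toptip (array([0.5994, 0.2567, 0.083 ]), np.float64(0.0019248769961947312)) [0.6005 0.2573 0.082 ] [0.5991 0.2557 0.082 ]
[(0.98, array([0.6012, 0.2495, 0.082 ])), (0.97, array([0.489 , 0.2679, 0.082 ])), (0.81, array([0.7005, 0.2503, 0.082 ]))]
[(0.75, array([0.7136, 0.2364, 0.082 ])), (0.69, array([0.6093, 0.26  , 0.082 ])), (0.61, array([0.5013, 0.2498, 0.082 ]))]
[[ 0.9342  0.3568  0.    ]
 [ 0.3568 -0.9342  0.    ]
 [ 0.     -0.     -1.    ]] [-1.3565  0.2066  1.5415  0.      1.3935 -0.1505]
```

```bash
python3 -m crank '[[0,0,49,0.37,-0.199,0,0],[0,0,49,0.37,-0.199,0,0],[0,0,49,0.37,-0.199,0,0],[0,0,49,0.37,-0.199,0,0],[0,0,49,0.37,-0.199,0,0],[0,0,49,0.37,-0.199,0,0],[0,0,49,0.37,-0.199,0,0],[0,0,49,0.37,-0.199,0,0],[0,0,49,0.37,-0.199,0,0],[0,0,49,0.37,-0.199,0,0]]'
python3 -c "
from h import *
o=manip.observe();print(o['clock'],o['eef_pos'],o['eef_rot'],o['qd'],o['gripper_width']);print(cv2.Rodrigues(np.array(o['eef_rot']))[0].round(3))"
```

```text
clock: 2.6
eef_pos: [0.4824, -0.2152, 0.2502]
eef_rot: [-3.048, 0.752, -0.002]
ft_force: [-0.3, -1.1, -0.5]
gripper_width: -0.002
2.6 [ 0.4823958  -0.2152278   0.25018634] [-3.04847678e+00  7.51946014e-01 -1.97034736e-03] [-0.07589148 -0.00658302  0.01416746 -0.06608133  0.00516511 -0.04808165] -0.0023678381572766498
[[ 0.885 -0.465  0.002]
 [-0.465 -0.885  0.001]
 [ 0.001 -0.002 -1.   ]]
```

```bash
python3 -m crank '[[0,0,0,0,0.004,0.05,0],[0,0,0,0,0.004,0.1,0],[0,0,0,0,0.004,0.14,0],[0,0,0,0,0.004,0.17,0],[0,0,0,0,0.004,0.18,0],[0,0,0,0,0.004,0.18,0]]'
python3 -c "
from h import *
s=manip.snapshot('side');t=manip.snapshot('top')
c=lambda im,x,y:cv2.resize(im['image'][y-33:y+33,x-33:x+33,::-1],(396,396),interpolation=cv2.INTER_CUBIC)
cv2.imwrite('pics/z2.png',np.hstack([c(s,308,148),c(t,340,200)]))"
```

```text
clock: 3.2
eef_pos: [0.4766, -0.2226, 0.0686]
eef_rot: [-3.046, 0.763, 0.005]
ft_force: [0.5, -0.6, 0.9]
gripper_width: -0.0
```

View pics/z2.png

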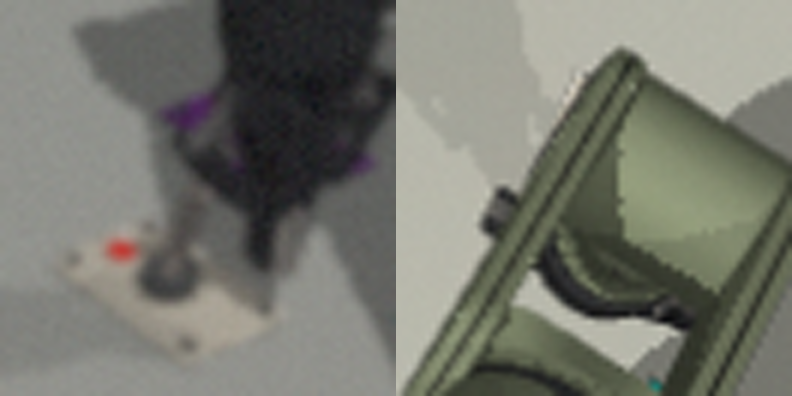

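```bash
python3 -c "
from h import *
s=manip.snapshot('side');p=manip.observe()['eef_pos'];print(p)
for z in (.03,.04,.05,.06): print(z,proj(s,[p[0],p[1],z]))"
python3 -m crank '[[0,0,0,0.015,-0.003,0,0],[0,0,0,0.03,-0.003,0,0],[0,0,0,0.04,-0.003,0,0],[0,0,0,0.05,-0.003,0,0],[0,0,0,0.055,-0.003,0,0],[0,0,0,0.055,-0.003,0,0]]'
```

```text
[ 0.47946035 -0.22413284  0.07214762]
0.03 [[317.87044345 164.9101593 ]]
0.04 [[318.1799196  162.14264305]]
0.05 [[318.49225111 159.34555139]]
0.06 [[318.80746884 156.51847325]]
clock: 3.95
eef_pos: [0.5288, -0.2467, 0.0705]
eef_rot: [3.047, -0.762, 0.003]
ft_force: [-0.4, -0.2, -0.3]
gripper_width: -0.006
```

```bash
python3 -m crank '[[0,0,0,0.004,0,0,0],[0,0,0,0.008,0,0,0],[0,0,0,0.008,0,0,0]]';python3 -m crank '[[0,0,0,0.003,0,0,0],[0,0,0,0.003,0,0,0]]'
python3 -c "
from h import *
o=manip.observe();print(o['ft_force'],o['eef_pos'])
s=manip.snapshot('side');t=manip.snapshot('top')
c=lambda im,x,y:cv2.resize(im['image'][y-33:y+33,x-33:x+33,::-1],(396,396),interpolation=cv2.INTER_CUBIC)
cv2.imwrite('pics/z3.png',np.hstack([c(s,303,155),c(t,340,195)]))"
```

```text
clock: 4.25
eef_pos: [0.5348, -0.2498, 0.0696]
eef_rot: [-3.047, 0.763, 0.001]
ft_force: [0.2, 0.6, -0.7]
gripper_width: -0.002
clock: 4.45
eef_pos: [0.5375, -0.2512, 0.0697]
eef_rot: [-3.047, 0.763, 0.001]
ft_force: [-1.1, 1.7, -0.9]
gripper_width: -0.001
[-1.13328325  1.65597255 -0.86516497] [ 0.53751314 -0.25123182  0.06973252]
```

View pics/z3.png

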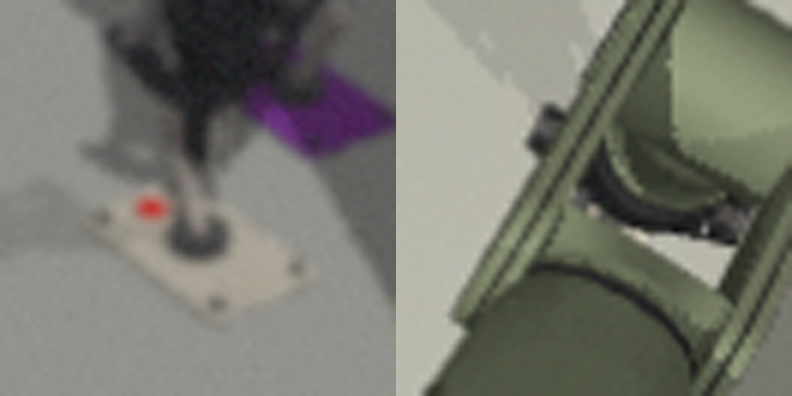

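The lever now leans towards the red dot, with the fingers behind it. I'll push in small steps until the stop resists.

```bash
python3 -m crank '[[0,0,0,0.002,0,0,0],[0,0,0,0.002,0,0,0]]';python3 -m crank '[[0,0,0,0.002,0,0,0],[0,0,0,0.002,0,0,0]]'
```

```text
clock: 4.75
eef_pos: [0.539, -0.2519, 0.0698]
eef_rot: [-3.047, 0.762, 0.002]
ft_force: [-1.1, 0.8, 0.4]
gripper_width: 0.0
clock: 4.95
eef_pos: [0.5393, -0.2521, 0.0695]
eef_rot: [-3.046, 0.762, 0.008]
ft_force: [-5.9, 3.5, 3.0]
gripper_width: -0.002
```

```bash
python3 -m crank '[[0,0,0,0.002,0,0,0],[0,0,0,0.002,0,0,0]]'; python3 -m crank '[[0,0,0,-0.03,0,0,0],[0,0,0,-0.05,0,-0.01,0],[0,0,0,-0.06,0,-0.06,0],[0,0,0,-0.06,0,-0.11,0],[0,0,0,-0.06,0,-0.16,0],[0,0,0,-0.06,0,-0.2,0],[0,0,0,-0.06,0,-0.21,0],[0,0,0,-0.06,0,-0.21,0]]'
python3 -c "
from h import *
o=manip.observe();print(cv2.Rodrigues(np.array(o['eef_rot']))[0].round(4))"
```

```text
clock: 5.15
eef_pos: [0.5396, -0.2523, 0.0694]
eef_rot: [-3.046, 0.761, 0.014]
ft_force: [-10.0, 3.9, 5.6]
gripper_width: 0.005
clock: 5.95
eef_pos: [0.4917, -0.2269, 0.2833]
eef_rot: [3.045, -0.762, 0.012]
ft_force: [0.1, 0.6, -0.5]
gripper_width: 0.001
[[ 8.821e-01 -4.710e-01  6.800e-03]
 [-4.710e-01 -8.821e-01 -4.400e-03]
 [ 8.000e-03  7.000e-04 -1.000e+00]]
```

```bash
python3 -m crank '[[0,0,-60,-0.133,-0.478,0,0],[0,0,-60,-0.133,-0.478,0,0],[0,0,-60,-0.133,-0.478,0,0],[0,0,-60,-0.133,-0.478,0,0],[0,0,-60,-0.133,-0.478,0,0],[0,0,-60,-0.133,-0.478,0,0],[0,0,-60,-0.133,-0.478,0,0],[0,0,-60,-0.133,-0.478,0,0],[0,0,-60,-0.133,-0.478,0,0],[0,0,-60,-0.133,-0.478,0,0]]'
python3 -m crank '[[0,0,0,0,0,0,0],[0,0,0,0,0,0,0],[0,0,0,0,0,0,0]]'
python3 -c "
from h import *
o=manip.observe();R=cv2.Rodrigues(np.array(o['eef_rot']))[0];print(R.round(4));d=np.array([.5998,.2567,.150])-o['eef_pos'];print(R.T@d, np.abs(o['qd']).max())
s=manip.snapshot('side');t=manip.snapshot('top')
c=lambda im,x,y:cv2.resize(im['image'][y-33:y+33,x-33:x+33,::-1],(396,396),interpolation=cv2.INTER_CUBIC)
cv2.imwrite('pics/z4.png',np.hstack([c(s,303,155),c(t,340,195)]))"
```

```text
clock: 6.95
eef_pos: [0.5968, 0.2607, 0.2764]
eef_rot: [-3.02, -0.864, 0.007]
ft_force: [1.0, -1.0, 0.6]
gripper_width: 0.003
clock: 7.25
eef_pos: [0.5971, 0.2573, 0.2779]
eef_rot: [3.02, 0.862, -0.005]
ft_force: [-1.3, -0.5, 0.1]
gripper_width: 0.003
[[ 8.494e-01  5.278e-01 -3.000e-03]
 [ 5.278e-01 -8.494e-01 -1.500e-03]
 [-3.300e-03 -4.000e-04 -1.000e+00]]
[0.00241079 0.00204129 0.12794153] 0.020901327233692677
```

View pics/z4.png

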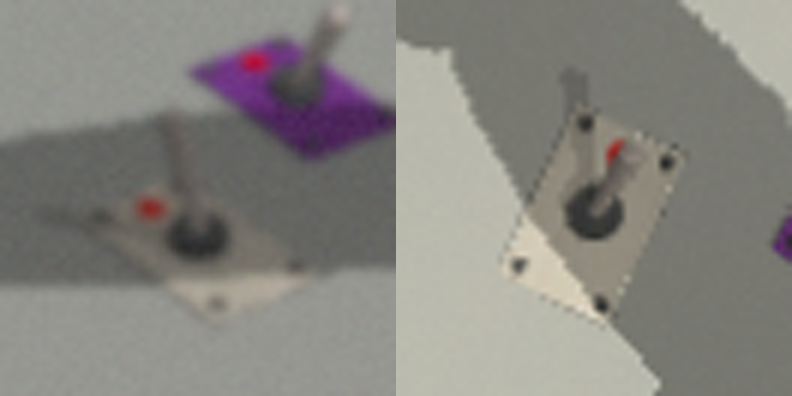

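The lever clearly leans towards the red dot. I'll check that angle numerically while descending part of the way over the top.

```bash
python3 -m crank '[[0,0,0,0.002,0.002,0.04,0],[0,0,0,0.002,0.002,0.08,0],[0,0,0,0.002,0.002,0.11,0],[0,0,0,0.002,0.002,0.128,0],[0,0,0,0.002,0.002,0.14,0],[0,0,0,0.002,0.002,0.14,0],[0,0,0,0.002,0.002,0.14,0]]'
python3 -c "
from h import *
s=manip.snapshot('side');t=manip.snapshot('top')
a=np.array([.8828,-.4697]);c=np.array([.5371,-.2505])
for q in(.7,.8,.9):
  X=[*(c+.066*np.sin(q-.45)*a),.012+.066*np.cos(q-.45)];print(q,proj(s,X),proj(t,X))
print('seen S',168/6+270,112/6+122,'T',231/6+307,150/6+162)
o=manip.observe();R=cv2.Rodrigues(np.array(o['eef_rot']))[0];print(o['eef_pos'],R.T@(np.array([.5998,.2567,.122])-o['eef_pos']))
print(proj(s,o['eef_pos']+R[:,2]*.019),proj(s,[.5998,.2567,.082]))
c=lambda im,x,y:cv2.resize(im['image'][y-33:y+33,x-33:x+33,::-1],(396,396),interpolation=cv2.INTER_CUBIC)
cv2.imwrite('pics/z5.png',np.hstack([c(s,190,240),c(t,190,182)]))"
```

```text
clock: 8.05
eef_pos: [0.6013, 0.2575, 0.1411]
eef_rot: [-3.021, -0.862, -0.003]
ft_force: [1.0, 0.2, 0.2]
gripper_width: -0.0
0.7 [[300.68124896 140.11535436]] [[345.24695875 189.44864834]]
0.8 [[299.30778321 139.74104117]] [[345.9437657  187.87211455]]
0.9 [[297.98139602 139.57719871]] [[346.57696005 186.39441588]]
seen S 298.0 140.66666666666666 T 345.5 187.0
[0.60181433 0.25793447 0.1421007 ] [-2.43320949e-03 -3.65580332e-05  2.00922281e-02]
[[184.24181458 233.79371381]] [[187.71775156 247.11517799]]
```

View pics/z5.png

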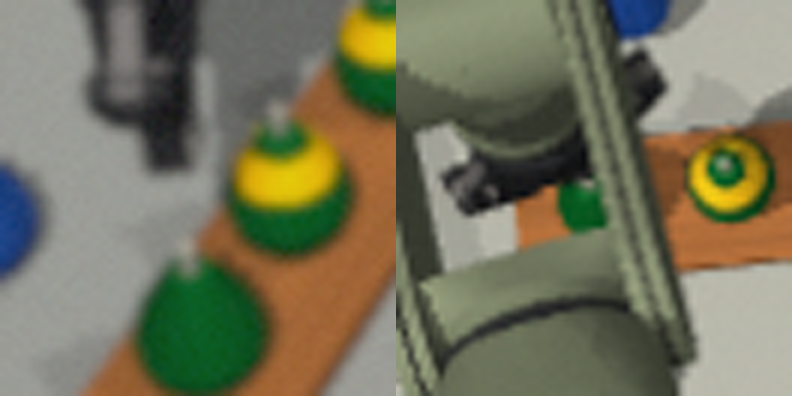

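The lever reads about 0.9 (ON). The fingertips at S(184,235) agree with the calibration and are above the point at S(188,247). I'll descend the last 2 cm and hold for more than 3 s.

```bash
python3 -m crank '[[0,0,0,-0.001,0,0.008,0],[0,0,0,-0.001,0,0.014,0],[0,0,0,-0.002,0,0.018,0],[0,0,0,-0.002,0,0.018,0],[0,0,0,-0.002,0,0.018,0],[0,0,0,-0.002,0,0.018,0]]'
python3 -c "
from h import *
s=manip.snapshot('side');o=manip.observe();print(o['eef_pos'],o['ft_force'])
c=lambda im,x,y:cv2.resize(im['image'][y-33:y+33,x-33:x+33,::-1],(396,396),interpolation=cv2.INTER_CUBIC)
cv2.imwrite('pics/z6.png',np.hstack([c(s,190,240),c(s,303,155)]))"
```

```text
clock: 8.75
eef_pos: [0.599, 0.2569, 0.1222]
eef_rot: [-3.021, -0.863, -0.001]
ft_force: [-0.6, -0.4, -0.2]
gripper_width: -0.0
[0.59902894 0.25690724 0.12228458] [ 0.64121582 -0.05563762 -0.7391274 ]
```

View pics/z6.png

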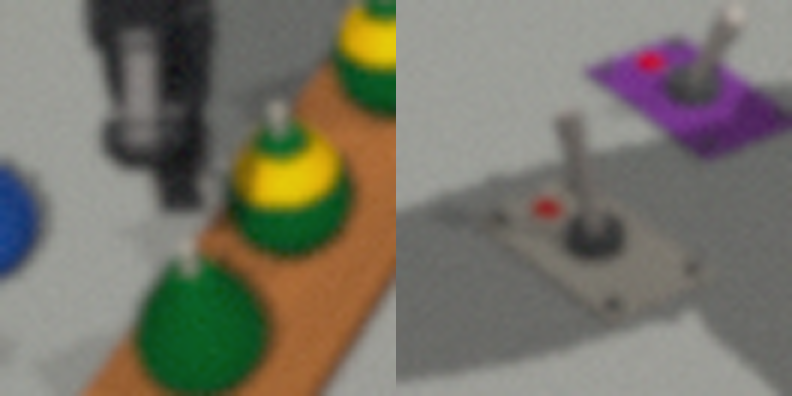

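The fingertips at crop (180,205) are right above the steel point at (188,243), about 2 cm up, and the lever is still on. I'll hold here and then hand in.

```bash
H='x'; for i in 1 2 3 4; do python3 -m crank '[[0,0,0,0,0,0,0],[0,0,0,0,0,0,0],[0,0,0,0,0,0,0],[0,0,0,0,0,0,0],[0,0,0,0,0,0,0],[0,0,0,0,0,0,0],[0,0,0,0,0,0,0],[0,0,0,0,0,0,0],[0,0,0,0,0,0,0],[0,0,0,0,0,0,0]]' | head -2; done
python3 -c "
from h import *
print(manip.observe()['eef_pos']);print(manip.finish_job())"
```

```text
clock: 9.8
eef_pos: [0.5988, 0.2568, 0.122]
clock: 10.8
eef_pos: [0.5988, 0.2568, 0.122]
clock: 11.8
eef_pos: [0.5988, 0.2568, 0.122]
clock: 12.8
eef_pos: [0.5988, 0.2568, 0.122]
[0.59877003 0.25681017 0.12200066]
the job is handed in; nothing more can be done
None
```

The lamp is switched on, and the arm finished still pointing at the green top without a band. The job was handed in at 12.8 s.

- **Lamp:** I pushed the lever with closed fingertips until the stop resisted with about 11 N and it hardly moved further. In the pictures afterwards the lever leans towards the red dot. Its tip matches the ON stop (0.9 rad) in the side view and reads about 0.85 in the top view, within picture accuracy.
- **Pointing:** The unbanded top is the leftmost of the four. The fingertips held above its steel point for 4 s, about 21 mm up and within about 2 mm sideways by my measurements.
- **Checks:** Wrist force stayed near zero except while pushing the lever. The close-up just before the hold showed the plain top and the nearest banded tops in place and the lever still over. I took no picture after the hold. I also didn't look again at the mallet, oil can, lid or stick, but the arm's path stayed clear of them.
- **Disagreement:** The trained networks placed the top's steel point up to about 1 cm from my estimate. I used my own two-camera measurement, and its two views agreed to about 2 mm.

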